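# Knock a jammed power pack up out of its deposit nest

### The arm

A 6-joint arm with a two-finger parallel gripper is mounted at the origin on the work surface. World frame = base frame: x ahead of the robot, y to its left, z up, the work surface at z = 0. Lengths are in mm, angles in rad, forces in N, time in s.
With the tool pointing down it reaches from about 375 to 975 mm from the base axis. Payload 3.8 kg.
Tool frame: the origin (TCP) lies between the finger pads; the fingertips stand env.nose_length ahead of it and the grasp point (between the pads) lies 6 mm ahead of it (env.nose_length is the distance from the TCP to the fingertips, in mm); z points along the fingers, y is the direction in which the jaws open and shut (so a half turn about z gives the same grasp; the last joint's range is limited). The gripper opens to 88 mm and grips with 3 to 60 N. Pads are 18 mm wide; open, the fingers measure 123 mm over their backs; the gripper's body (75 mm by 187 mm) begins 45 mm behind the grasp point.
Start: joints at [1.175, 0.264, 1.604, -0, 1.274, -0.037], TCP at [237.024, 632.011, 263.706] pointing down, gripper open.
Joint ranges: [-2.63, 2.63], [-0.94, 2.18], [0.31, 2.57], [-1.31, 4.45], [0, 2.66], [-2.55, 2.55]. Speed limits (rad/s): [2.57, 2.57, 3.14, 3.14, 3.14, 3.14].

### API

Orientations are given as a unit quaternion [x, y, z, w].
In Python, from rig import env, cams gives the robot as it stands.
- The arm moves only by the tool drive_tool, never from a script. Its argument "targets" is a list of rows, each a list of 3 entries, a list of its own where there are three numbers: the gripper's target within -1 to 1 (fully open at 1, half-way at 0, shut at -1), then the shift along the tool's x, y, z in cm, then the turn about the tool's z in rad. A call has 1 to 5 rows; each row is the pose to reach, as a shift and turn from the pose commanded when the call began, along the tool's axes at that moment; what a row does not reach only later rows make up. A row lasts 1/8 s, in which the tool goes at most 62.5 mm and 10.7 degrees, less where a joint would pass 70% of its speed; a pose out of reach is approached as far as the arm can. A call with a gripper value outside its range is refused whole. The fingers move at their own pace and stop on an object; the grip force is fixed at half the most. Time passes only in rows, so rows that repeat a pose let the fingers close. It gives the time, the measured TCP pose, the force and the opening at its end, in the units of the state.
- env.observe(): the state, without advancing time (a new reading comes with each control period).
- cams.read_camera(name): name is "scene" or "top" or "wrist"; returns a dict with "img" (420x560x3 uint8, blue, green, red), "depth" (420x560 float32, mm along the optical axis (not along the pixel's ray), 0 where there is no reading), "camera_matrix" (3x3 intrinsics, pixels), "extrinsics" (4x4, takes a point from camera to world coordinates). Camera axes: x right, y down, z forward; pixel columns grow to the right and rows downward; lengths in mm; the calibration is good to about 2 mm. A picture is of the moment at which its call begins.
- env.sign_off(): hands the job in, once; it reports no verdict.
The state is a dict: "time_s": time; "joint_pos": joint angles; "qd": joint speeds; "effort": joint torques, N m; "tool_pos": TCP position; "tool_rot": TCP orientation; "wrist_force": force on the tool from outside, world axes, zero at the start; "torque": the same for the moment, N m; "grip_width": finger opening in mm.
Only numpy, scipy, OpenCV 4.12 (cv2) and the standard library are available. Lean on these libraries where they do the work, as an engineer would, in place of code of your own. Each camera call takes 0.05 s, during which the arm holds its last target.

### The job

A power pack is stuck down in the snug pocket of the wooden deposit nest. Take the steel knockout tool by its handle, feel gently for the hole under the pocket with its rod, and push the pack up until it stands about 30 mm proud of the nest's rim, still upright in the pocket; then draw the rod out and set the tool back standing on its rubber mat. Do not touch the pack with the gripper, do not force anything, and leave the other things on the desk where they are.

Things in the scene. Friction and masses are not known exactly. Their poses are not given: they have to be found in the camera images.
- nest_rim (a point): Centre of the pocket's mouth, at rim height, of the fixed wooden nest: 64 deep (x), 130 wide (y), 160 mm high. z up, y along its width, -x its front, facing the robot, where the tool comes in. Pocket 24 x 42 mm, 62 mm deep. Two side legs 12 mm thick (at y = +-59 mm) carry it; between them and under the board a space 106 mm wide and 90 mm high is open at front and back.
- nest_under (a point): Point in the middle of the underside of the pocket's rigid, 8 mm thick floor board, 70 mm below the rim; axes as the nest's. The board has one upright round hole, 15 mm in diameter, at x = 0 but off-centre in y by an unknown amount, up to 12 mm to either side; hidden from above, so it must be felt for.
- pack_top (a point): Centre of the top of the stuck power pack, a black block 22 (x) x 40 (y) x 60 mm high, 0.08 to 0.17 kg, standing on the pocket's floor, top 2 mm below the rim at the start, z up. Two sprung rubber pads grip its wide faces: pushing it up takes roughly 5 to 15 N and it stays where it is left, if no more than 45 mm up.
- tool_grip (a point): Centre of the wooden handle, 24 (x) x 16 (y) x 60 mm high, of the upright steel tool; 185 mm over the foot's underside. Grasp it from above across its 16 mm. Under it a 14 mm square post stands on a flat foot 90 x 36 x 10 mm reaching from x = -27 to +63 mm. z up, +x from the post to the rod. 0.35 kg.
- tool_tip (a point): Tip of the tool's upright rod, 10 mm in diameter, 1.5 mm bevel, 55 mm in +x of the handle's axis; tip 70 mm over the foot's underside, 60 mm over its upper face. The rod is sprung: it sinks into the foot by 0.5 mm per newton, 12 mm at most (then solid). An 18 mm wide collar covers its lowest 4 mm. The post stays in front of the nest when the rod is under the pocket. Axes as the handle's.
- tool_foot (a point): Centre of the underside of the tool's foot, 18 mm in +x of the handle's axis. Same axes as the handle.
- mat: Rubber mat fixed on the desk, 170 (x) x 150 (y) x 3 mm, the tool's place; origin at the centre of its underside, z up.
- phone_a: Grey phone lying on the desk, 140 x 68 x 10 mm (leave alone); origin under its centre, x along its length.
- phone_b: Black phone, same size (leave alone).
- phone_c: Blue phone, same size (leave alone).
- buds: White rounded earphone case 60 x 46 x 24 mm (leave alone); origin under its centre.
- notebook: Brown notebook 150 x 105 x 16 mm (leave alone); origin under its centre.
- padlock: Brass padlock standing 61 mm high, 22 x 40 mm (leave alone); origin under its centre.
- cup: White mug, 76 mm wide, 85 mm high (leave alone); origin under its centre.
Things that resemble listed ones, but are neither listed nor needed, are in the scene too. What is shaped like the part that bears tool_grip but purple is not meant.

How it is judged:
By the outcome, as a careful person would: the job done as asked, in the order asked, and still so for the second after the job is handed in, with the robot touching nothing.
It also fails if it takes over 61 s, if anything falls off the work surface, if the arm or the gripper's body presses on something with over 40 N, if the wrist force passes 120 N, or if a joint passes its speed limit or range.

## Working session

There is one attempt and no reset: what is moved stays moved. The work goes in short steps, Python scripts to look and compute and a tool call to move; the robot and the scene stay as the last step left them, time stands still between calls to the robot, and variables do not carry over. Pictures are saved under pics/ and viewed, and the job is handed in when it is done.

Besides the shell and the picture viewer there is one more tool, called in YAML: its name, and indented under it one key for each argument. drive_tool: Moves the arm, as the interface text tells. Its arguments: {"type":"object","properties":{"targets":{"type":"array"}},"required":["targets"]}

```bash
ls; mkdir -p pics
python3 - <<'E'
from rig import env, cams
import cv2
print(env.observe(), env.nose_length)
for n in ["scene","top","wrist"]:
    c=cams.read_camera(n); cv2.imwrite(f"pics/{n}0.png",c["img"]); print(n,c["camera_matrix"].round(1).tolist(),c["extrinsics"].round(3).tolist())
    import numpy as np; np.savez(f"pics/{n}0.npz",**c)
E
```

```text
pics
{'time_s': 0.0, 'joint_pos': array([ 1.17512571e+00,  2.64771647e-01,  1.60535002e+00, -3.98212712e-05,
        1.27369644e+00, -3.69198050e-02]), 'qd': array([-2.05660120e-03,  2.10656427e-04,  1.58273903e-03,  4.79427790e-07,
       -4.32199949e-04, -6.82776129e-04]), 'effort': array([-2.22428731e-03, -5.02107632e+01, -3.56878245e+01,  7.27254222e-02,
        2.93898932e-02, -1.65061365e-04]), 'tool_pos': array([236.77209865, 631.42080607, 262.38843082]), 'tool_rot': array([ 1.78409170e-01,  9.83955756e-01, -1.09088263e-03, -2.20216571e-04]), 'wrist_force': array([-0.5926032 , -0.24230451,  0.03483212]), 'torque': array([-0.03677611, -0.01033222, -0.02644446]), 'grip_width': 87.97857092900166} 25.0
scene [[511.0, 0.0, 281.4], [0.0, 511.0, 205.4], [0.0, 0.0, 1.0]] [[-0.485, 0.685, -0.544, 1251.181], [0.874, 0.389, -0.289, 340.991], [0.014, -0.616, -0.787, 1043.529], [0.0, 0.0, 0.0, 1.0]]
top [[522.0, 0.0, 281.0], [0.0, 522.0, 206.2], [0.0, 0.0, 1.0]] [[0.018, -0.992, 0.126, 423.347], [-1.0, -0.018, -0.002, -10.968], [0.004, -0.126, -0.992, 1446.882], [0.0, 0.0, 0.0, 1.0]]
wrist [[309.2, 0.0, 285.0], [0.0, 309.2, 213.5], [0.0, 0.0, 1.0]] [[0.35, 0.902, 0.251, 171.926], [0.937, -0.337, -0.096, 654.738], [-0.002, 0.269, -0.963, 383.018], [0.0, 0.0, 0.0, 1.0]]
```

View pics/scene0.png

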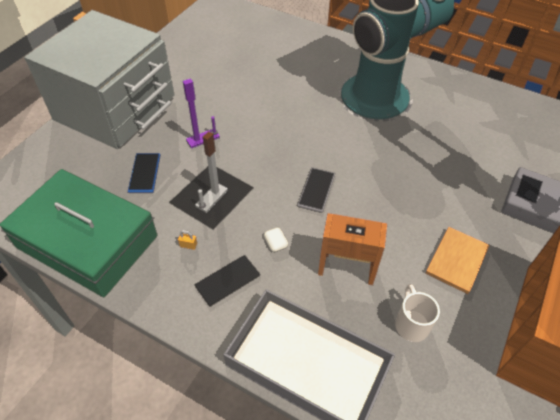

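View pics/top0.png

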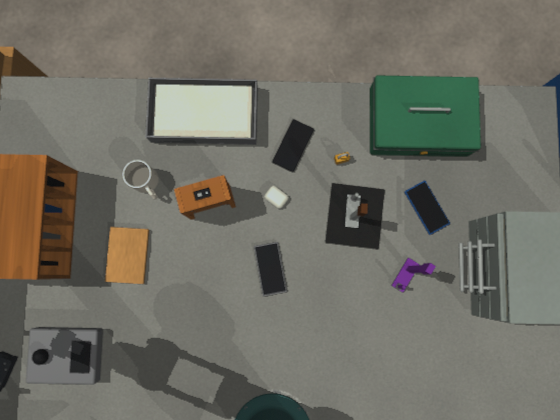

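View pics/wrist0.png

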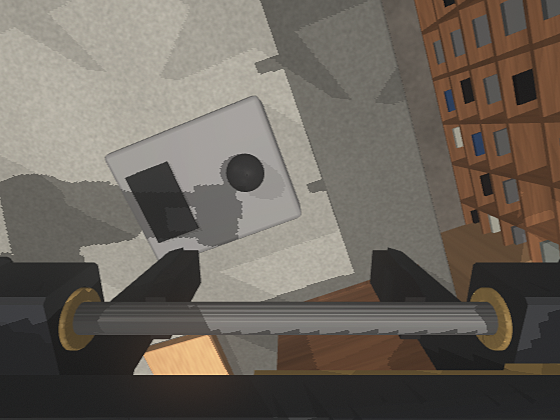

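The scene and top pictures show the steel tool with the brown wooden handle on the black mat (top ≈(358,210), scene ≈(210,150)). The purple lookalike stands off the mat (top ≈(410,272), scene ≈(192,100)). The nest with the black pack is at top ≈(204,194). The brown-handled tool is the one that fits; I'll confirm it in a crop.

```bash
cat > h.py <<'E'
import numpy as np, cv2
def pts(c):
    d=c["depth"];K=c["camera_matrix"];E=c["extrinsics"]
    v,u=np.mgrid[:d.shape[0],:d.shape[1]]
    P=np.stack([(u-K[0,2])/K[0,0]*d,(v-K[1,2])/K[1,1]*d,d],-1)
    W=P@E[:3,:3].T+E[:3,3]
    W[d<=0]=np.nan
    return W
def proj(c,p):
    K=c["camera_matrix"];E=c["extrinsics"]
    q=(np.asarray(p,float)-E[:3,3])@E[:3,:3]
    return (K@(q/q[2]))[:2]
E
python3 - <<'E'
from h import *
c=dict(np.load("pics/top0.npz")); s=dict(np.load("pics/scene0.npz"))
W=pts(c)
a=cv2.resize(c["img"][170:260,310:430],None,fx=5,fy=5,interpolation=cv2.INTER_CUBIC)
b=cv2.resize(c["img"][165:225,165:245],None,fx=5,fy=5,interpolation=cv2.INTER_CUBIC)
cv2.imwrite("pics/tc.png",a);cv2.imwrite("pics/nc.png",b)
cv2.imwrite("pics/sc.png",cv2.resize(s["img"][70:230,150:270],None,fx=4,fy=3.7,interpolation=cv2.INTER_CUBIC))
np.set_printoptions(linewidth=250)
print(W[185:235:2,342:378:2,2].round(0).astype(int))
print(W[170:222:3,170:240:3,2].round(0).astype(int))
# nest
S=pts(s)
for n,w in (("top",W),("scene",S)):
    m=(np.abs(w[...,2]-160)<6)&(abs(w[...,0]-460)<120)&(abs(w[...,1]-190)<120)
    q=w[m][:,:2]; 
    print(n,m.sum(),np.nanmedian(w[m][:,2]),cv2.minAreaRect(q.astype(np.float32)),q.mean(0))
E
```

```text
[[  6   7   3  -2   4   2   2   4   8   2   2  -2  -2   1  -3   1   1   4]
 [  4   5   0   6   6  12   8   5   3   6   7   5   9   4  -2   1   7  -2]
 [  9   6   3   3   8   6   4   0   5  -1   1   3   2   6   3   8   9   2]
 [  5   6   6  11  -2   4   7   9   3   9   4   4   7   7  10   9   4   3]
 [  2  -3   4   8   0   2   5  71   3   1   6   6   4   2  -1   7   5   6]
 [  3  -2   3  15  17  21  66  75   8   2   1   3  -2   6   6   3   1   2]
 [  8   3   9  14  16  29  54  60  12   7   4   5   6   1  10   4   4   2]
 [  4   7   9  12  10  19  27  12  18   7   5   6   4   0   3   6   1   1]
 [  4   8  13  15  13  16  14  18  17   3   7   1   3   8   4   6   4   3]
 [  1   1  14  16  18  11  12  16  14   5   3   8   2   2   5   5  11   4]
 [ -2   4  18  14   9  13  11  12  16 215 222 221 218   0   5   8   6   5]
 [  0   4  19  14  19  22  16  16 184 213 226 216 222   1   7   3   2   4]
 [  4   3  12  14  17  20  19 146 188 213 222 218 219   7   2   7   6   4]
 [  4   1  13  10  12  13 111 145 190 222 221 220 217   7  -1  -3  -3   6]
 [  5   6   7  11   8  72 112 145 194 213 218 218 
[... 9648 characters left out ...]
    3                    4                   -3
                     4                   -1                   -2                    8                    8                    5                    4                    5                   -3                    0                   -1
                     2                    2]]
top 70 160.62526908130587 ((573.0364379882812, 216.05841064453125), (12.555030822753906, 51.33899688720703), 3.2813777923583984) [574.32426484 221.93627975]
scene 39 157.79190073884433 ((577.1134643554688, 218.4858856201172), (10.807374954223633, 38.611785888671875), 9.7202787399292) [576.47528168 223.39075939]<stdin>:10: RuntimeWarning: invalid value encountered in cast
```

View pics/tc.png

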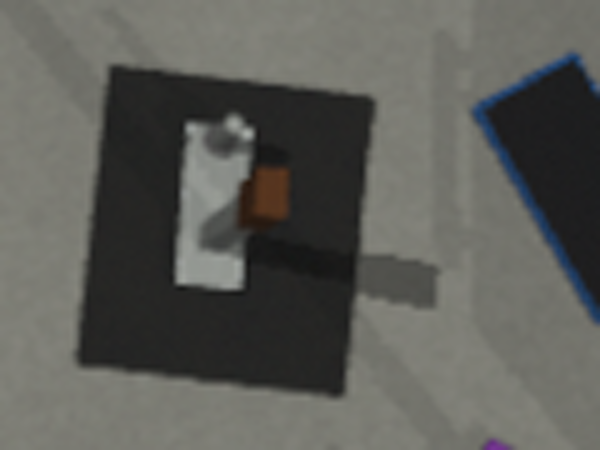

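View pics/nc.png

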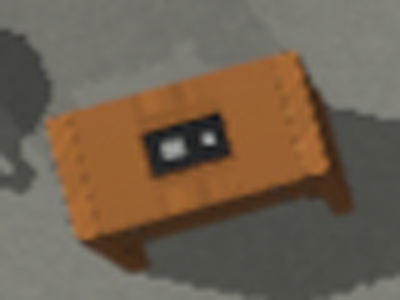

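View pics/sc.png

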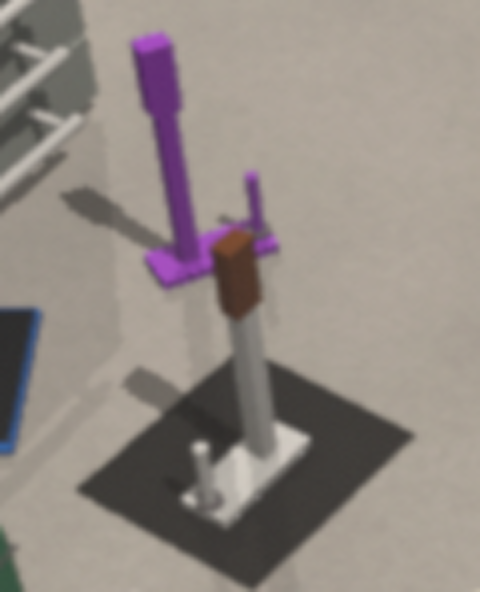

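Run:
```python
from h import *
c=dict(np.load("pics/top0.npz")); s=dict(np.load("pics/scene0.npz"))
W=pts(c); S=pts(s)
def region(w,lo,hi,z0,z1):
    with np.errstate(invalid='ignore'):
        return (w[...,0]>lo[0])&(w[...,0]<hi[0])&(w[...,1]>lo[1])&(w[...,1]<hi[1])&(w[...,2]>z0)&(w[...,2]<z1)
print("approx tool",W[210,364],"nest",W[194,204])
for n,w in (("top",W),("scene",S)):
    for nm,ctr,z0,z1,r in (("nest",W[194,204],152,168,110),("handle",W[210,364],208,225,40),("foot",W[205,353],9.5,22,75)):
        m=region(w,ctr[:2]-r,ctr[:2]+r,z0,z1)
        q=w[m]; 
        rr=cv2.minAreaRect(q[:,:2].astype(np.float32))
        print(n,nm,m.sum(),np.median(q[:,2]).round(1),np.round(rr[0],1),np.round(rr[1],1),round(rr[2],1),q[:,:2].mean(0).round(1))
```

```text
approx tool [ 574.57025233 -210.32640898  216.74478383] nest [614.45306325 179.27287501 159.32168667]
top nest 1349 160.7 [614.3 185.3] [ 66.5 130.1] 17.4 [614.  185.2]
top handle 68 218.6 [ 577.9 -207.9] [15.  22.2] 86.4 [ 577.6 -207.5]
top foot 369 13.7 [ 612.5 -214.7] [143.1 146.2] 1.1 [ 597.5 -207.2]
scene nest 1602 158.3 [619.1 184. ] [ 69.3 130. ] 17.6 [621.2 185.1]
scene handle 78 215.2 [ 584.6 -209.1] [16.8 24. ] 84.4 [ 585.3 -208.2]
scene foot 278 12.5 [ 601.9 -210.9] [39.  93.6] 84.4 [ 607.1 -208.4]
```

The crop confirms it: brown wooden handle, steel post, foot and rod on the black mat, with the rod pointing to world +x. Next I'll refine the poses by ray-plane intersection in both cameras.

```bash
cat >> h.py <<'E'
def rayz(c,uv,z):
    uv=np.atleast_2d(np.asarray(uv,float));K=c["camera_matrix"];E=c["extrinsics"]
    d=np.c_[(uv[:,0]-K[0,2])/K[0,0],(uv[:,1]-K[1,2])/K[1,1],np.ones(len(uv))]@E[:3,:3].T
    return E[:3,3]+d*((z-E[2,3])/d[:,2])[:,None]
def rect(P):
    """mean, covariance-based yaw & sizes of uniformly filled rect"""
    m=P[:,:2].mean(0);C=np.cov((P[:,:2]-m).T);w,v=np.linalg.eigh(C)
    return m.round(1),np.sqrt(12*w[::-1]).round(1),round(float(np.degrees(np.arctan2(v[1,1],v[0,1]))%180),1)
E
python3 - <<'E'
from h import *
for n in ("top","scene"):
    c=dict(np.load(f"pics/{n}0.npz")); W=pts(c); img=c["img"].astype(int)
    hsv=cv2.cvtColor(c["img"],cv2.COLOR_BGR2HSV)
    def reg(x,y,r,z0,z1): 
        return (abs(W[...,0]-x)<r)&(abs(W[...,1]-y)<r)&(W[...,2]>z0)&(W[...,2]<z1)
    m=reg(616,185,110,149,171); v,u=np.nonzero(m)
    print(n,"nest",rect(rayz(c,np.c_[u,v],160)),len(u))
    black=(img.max(2)<75)&reg(616,185,45,140,180); v,u=np.nonzero(black)
    r=cv2.minAreaRect(rayz(c,np.c_[u,v],158)[:,:2].astype(np.float32)); print("  pack",r,len(u))
    # mat
    blk=(img.max(2)<60)&reg(600,-208,130,-12,15)
    k,l,st,ce=cv2.connectedComponentsWithStats(blk.astype(np.uint8)); i=1+st[1:,4].argmax()
    v,u=np.nonzero(l==i); print("  mat",cv2.minAreaRect(rayz(c,np.c_[u,v],3)[:,:2].astype(np.float32)))
    h=reg(580,-208,40,209,230); v,u=np.nonzero(h); print("  handle",rect(rayz(c,np.c_[u,v],218)),len(u))
    f=reg(600,-208,80,4,26)&(img.min(2)>105); v,u=np.nonzero(f); print("  foot",cv2.minAreaRect(rayz(c,np.c_[u,v],13)[:,:2].astype(np.float32)),len(u))
E
```

```text
top nest (array([613.8, 185.1]), array([130.8,  66.3]), 107.0) 1367
  pack ((603.0867309570312, 183.70220947265625), (46.65459060668945, 74.46685791015625), 17.65882110595703) 138
  mat ((585.27099609375, -219.43344116210938), (148.28143310546875, 167.74072265625), 83.96735382080078)
  handle (array([ 577.8, -207.8]), array([23.7, 16.6]), 177.8) 69
  foot ((599.3162841796875, -207.87158203125), (157.40231323242188, 156.1131591796875), 0.4456596374511719) 339
scene nest (array([623.5, 185.6]), array([129.9,  70.8]), 107.2) 1656
  pack ((618.2794189453125, 183.18856811523438), (15.421416282653809, 34.5076789855957), 21.762767791748047) 46
  mat ((569.4383544921875, -261.242431640625), (53.80967330932617, 30.81654930114746), 70.0618896484375)
  handle (array([ 587.7, -206.4]), array([27.7, 19.6]), 14.8) 74
  foot ((602.4150390625, -179.4764862060547), (93.58094787597656, 104.91771697998047), 3.097726345062256) 327
```

```bash
cat >> h.py <<'E'
def box(cx,cy,yaw,x0,x1,y0,y1):
    c,s=np.cos(yaw),np.sin(yaw)
    return [(cx+c*a-s*b,cy+s*a+c*b) for a,b in((x0,y0),(x1,y0),(x1,y1),(x0,y1))]
def crop(c,u0,v0,u1,v1,f,polys):
    im=cv2.resize(c["img"][v0:v1,u0:u1],None,fx=f,fy=f,interpolation=cv2.INTER_CUBIC)
    for P,col in polys:
        q=np.array([(proj(c,p)-[u0,v0]+.5)*f-.5 for p in P]); 
        cv2.polylines(im,[np.round(q*16).astype(np.int32)],True,col,1,cv2.LINE_AA,4)
    return im
def z(P,h): return [(*p,h) for p in P]
E
cat > ov.py <<'E'
from h import *
import sys
NX,NY,NYAW=613.8,185.1,np.radians(17.1)
TX,TY,TYAW=577.8,-207.8,np.radians(-5.0)
polys=[(z(box(NX,NY,NYAW,-32,32,-65,65),160),(0,255,0)),(z(box(NX,NY,NYAW,-12,12,-21,21),160),(255,255,0)),
 (z(box(TX,TY,TYAW,-12,12,-8,8),218),(0,255,0)),(z(box(TX,TY,TYAW,-27,63,-18,18),13),(0,255,255)),(z(box(TX,TY,TYAW,50,60,-5,5),73),(255,0,255))]
t=dict(np.load("pics/top0.npz"));s=dict(np.load("pics/scene0.npz"))
A=[crop(t,325,180,395,240,5,polys),crop(t,165,165,245,225,5,polys)]
B=[crop(s,170,120,250,220,5,polys),crop(s,305,200,405,290,5,polys)]
def hc(L):
    h=max(a.shape[0] for a in L); return np.hstack([cv2.copyMakeBorder(a,0,h-a.shape[0],0,4,cv2.BORDER_CONSTANT) for a in L])
k=sys.argv[1]
cv2.imwrite(f"pics/ovt{k}.png",hc(A)[:600,:800]);im=hc(B);cv2.imwrite(f"pics/ovs{k}.png",cv2.resize(im,None,fx=min(1,800/im.shape[1]),fy=min(1,800/im.shape[1])))
E
python3 ov.py 1
```

```text
(no output)
```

View pics/ovt1.png

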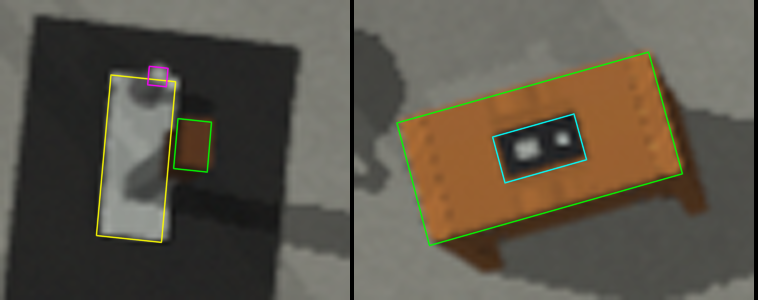

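View pics/ovs1.png

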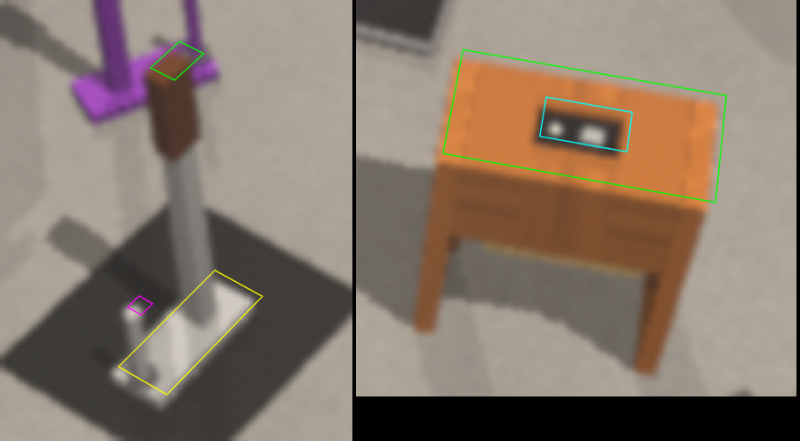

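Overlay: top-camera fits lie on the nest (rim ≈(204,194)). The scene camera shows the same fits shifted by 2–3 px towards itself, a calibration bias of about 4 mm. So I'll take both tip and nest from the same camera later. Now I'll go above the handle.

```bash
cat > go.py <<'E'
import sys,numpy as np
from rig import env
from scipy.spatial.transform import Rotation as R
def calc(x,y,zz,yaw):
    o=env.observe();r=R.from_quat(o["tool_rot"]);M=r.as_matrix()
    d=M.T@(np.array([x,y,zz])-o["tool_pos"])/10
    cur=np.degrees(np.arctan2(M[1,1],M[0,1]))
    t=-(((yaw-cur)+180)%360-180)
    print("t",round(o["time_s"],2),"pos",o["tool_pos"].round(1),"yyaw",round(cur,2),"tilt",M[:,2].round(4),"shift cm",d.round(2),"turn",round(np.radians(t),4),"F",o["wrist_force"].round(2),"T",o["torque"].round(2),"w",round(o["grip_width"],1),"q",o["joint_pos"].round(2))
if __name__=="__main__": calc(*map(float,sys.argv[1:5]))
E
python3 go.py 579 -208.5 290 85
```

```text
t 0.15 pos [236.8 631.6 262.7] yyaw 69.45 tilt [-7.0e-04 -1.6e-03 -1.0e+00] shift cm [-61.53 -66.65  -2.62] turn -0.2715 F [ 0.06 -0.42  0.14] T [-0.04  0.07  0.01] w 88.0 q [ 1.18  0.26  1.61  0.    1.27 -0.04]
```

drive_tool:
  targets:
    - [1,[-61.5,-66.7,-2.6],-0.27]
    - [1,[-61.5,-66.7,-2.6],-0.27]
    - [1,[-61.5,-66.7,-2.6],-0.27]
    - [1,[-61.5,-66.7,-2.6],-0.27]
    - [1,[-61.5,-66.7,-2.6],-0.27]

```text
time_s: 0.78
tool_pos: [354.9, 340.7, 272.5]
tool_rot: [0.044, 0.999, -0.0, 0.0]
wrist_force: [0.8, 1.0, 0.7]
grip_width: 88.1
```

```bash
python3 go.py 579 -208.5 290 85
```

```text
t 0.78 pos [354.9 340.7 272.5] yyaw 84.95 tilt [ 2.e-04 -1.e-04 -1.e+00] shift cm [-27.16 -52.73  -1.74] turn -0.0009 F [0.84 1.   0.7 ] T [ 0.   -0.05 -0.03] w 88.1 q [ 0.71 -0.09  1.97 -0.    1.26 -0.77]
```

drive_tool:
  targets:
    - [1,[-27.1,-52.7,-1.7],0]
    - [1,[-27.1,-52.7,-1.7],0]
    - [1,[-27.1,-52.7,-1.7],0]
    - [1,[-27.1,-52.7,-1.7],0]
    - [1,[-27.1,-52.7,-1.7],0]

```text
time_s: 1.4
tool_pos: [472.6, 51.3, 281.7]
tool_rot: [0.044, 0.999, 0.0, 0.0]
wrist_force: [0.2, 0.2, -0.3]
grip_width: 88.3
```

```bash
python3 go.py 579 -208.5 290 85
```

```text
t 1.4 pos [472.6  51.3 281.7] yyaw 84.91 tilt [ 6.e-04  3.e-04 -1.e+00] shift cm [-12.91 -24.93  -0.83] turn -0.0016 F [ 0.19  0.21 -0.26] T [ 0.03 -0.07  0.06] w 88.3 q [ 0.06 -0.13  1.99  0.    1.28 -1.43]
```

drive_tool:
  targets:
    - [1,[-12.9,-24.9,-0.8],0]
    - [1,[-12.9,-24.9,-0.8],0]
    - [1,[-12.9,-24.9,-0.8],0]
    - [1,[-12.9,-24.9,-0.8],0]
    - [1,[-12.9,-24.9,-0.8],0]

```text
time_s: 2.02
tool_pos: [579.1, -209.4, 289.1]
tool_rot: [0.046, 0.999, -0.0, -0.0]
wrist_force: [-0.0, 0.0, -0.5]
grip_width: 88.1
```

```bash
python3 go.py 579 -208.5 194 85
python3 - <<'E'
from rig import cams
from h import *
c=cams.read_camera("wrist"); np.savez("pics/w1.npz",**c)
polys=[(z(box(579,-208.5,np.radians(-5),-12,12,-8,8),218),(0,255,0)),(z(box(579,-208.5,np.radians(-5),-27,63,-18,18),13),(0,255,255)),(z(box(579,-208.5,np.radians(-5),50,60,-5,5),73),(255,0,255))]
cv2.imwrite("pics/w1.png",crop(c,0,0,560,420,1,polys))
E
```

```text
t 2.02 pos [ 579.1 -209.4  289.1] yyaw 84.77 tilt [-5.e-04 -3.e-04 -1.e+00] shift cm [0.02 0.09 9.51] turn -0.0041 F [-0.01  0.03 -0.5 ] T [ 0.05 -0.01 -0.  ] w 88.1 q [-0.39  0.14  1.71 -0.    1.3  -1.87]
```

View pics/w1.png

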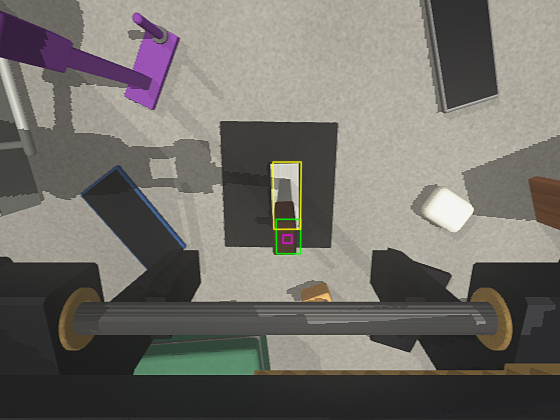

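Run:
```python
from h import *
c=dict(np.load("pics/w1.npz"))
polys=[(z(box(579,-208.5,np.radians(-5),-12,12,-8,8),218),(0,255,0)),(z(box(579,-208.5,np.radians(-5),-27,63,-18,18),13),(0,255,255))]
a=crop(c,250,140,330,270,4.5,polys);b=crop(c,250,140,330,270,4.5,[])
b=np.clip(b.astype(float)*1.8,0,255).astype(np.uint8)
cv2.imwrite("pics/w1c.png",np.hstack([a,b]))
W=pts(c); np.set_printoptions(linewidth=200)
print(W[185:262:4,264:312:4,2].round(0).tolist())
```

```text
[[3.0, 3.0, 13.0, 11.0, 57.0, 57.0, 59.0, 13.0, 13.0, 4.0, 1.0, 3.0], [3.0, 3.0, 13.0, 11.0, 82.0, 82.0, 82.0, 14.0, 12.0, 4.0, 2.0, 1.0], [3.0, 3.0, 10.0, 13.0, 103.0, 105.0, 103.0, 12.0, 13.0, 2.0, 3.0, 4.0], [2.0, 4.0, 13.0, 13.0, 121.0, 122.0, 124.0, 13.0, 13.0, 3.0, 3.0, 3.0], [3.0, 2.0, 12.0, 14.0, 160.0, 160.0, 160.0, 160.0, 13.0, 3.0, 3.0, 3.0], [2.0, 2.0, 11.0, 173.0, 174.0, 173.0, 173.0, 174.0, 13.0, 3.0, 2.0, 3.0], [3.0, 1.0, 11.0, 185.0, 185.0, 186.0, 186.0, nan, 12.0, 2.0, 2.0, 2.0], [2.0, 4.0, 2.0, 195.0, 197.0, 197.0, 198.0, 199.0, 13.0, 1.0, 2.0, 2.0], [1.0, 3.0, 4.0, 207.0, 207.0, 208.0, 207.0, 208.0, 13.0, 3.0, 3.0, 3.0], [1.0, 3.0, 3.0, 217.0, 215.0, 215.0, 217.0, 217.0, 13.0, 3.0, 3.0, 3.0], [2.0, 4.0, 215.0, 219.0, 218.0, 218.0, 217.0, 218.0, 216.0, 2.0, 3.0, 3.0], [4.0, 3.0, 4.0, 217.0, 217.0, 217.0, 218.0, 218.0, 216.0, 4.0, 3.0, 5.0], [3.0, 1.0, 3.0, 217.0, 217.0, 217.0, 218.0, 217.0, 216.0, 0.0, 3.0, 4.0], [1.0, 3.0, 2.0, 218.0, 217.0, 217.0, 219.0, 217.0, 216.0, 3.0, 3.0, 2.0], [3.0, 3.0, 4.0, 217.0, 219.0, 218.0, 218.0, 217.0, 217.0, 0.0, 3.0, 4.0], [3.0, 2.0, 3.0, 218.0, 218.0, 218.0, 220.0, 218.0, 216.0, 4.0, 2.0, 2.0], [-0.0, -0.0, -0.0, nan, 217.0, 217.0, 217.0, 218.0, 216.0, -1.0, -0.0, -1.0], [-0.0, 1.0, -0.0, 218.0, 218.0, 217.0, 217.0, 218.0, -0.0, -0.0, 0.0, -2.0], [-1.0, -0.0, -1.0, -1.0, 1.0, 0.0, 2.0, -1.0, -0.0, -0.0, 0.0, 0.0], [-1.0, 0.0, 0.0, 0.0, 0.0, -0.0, 0.0, 0.0, 0.0, -1.0, -1.0, 0.0]]
```

View pics/w1c.png

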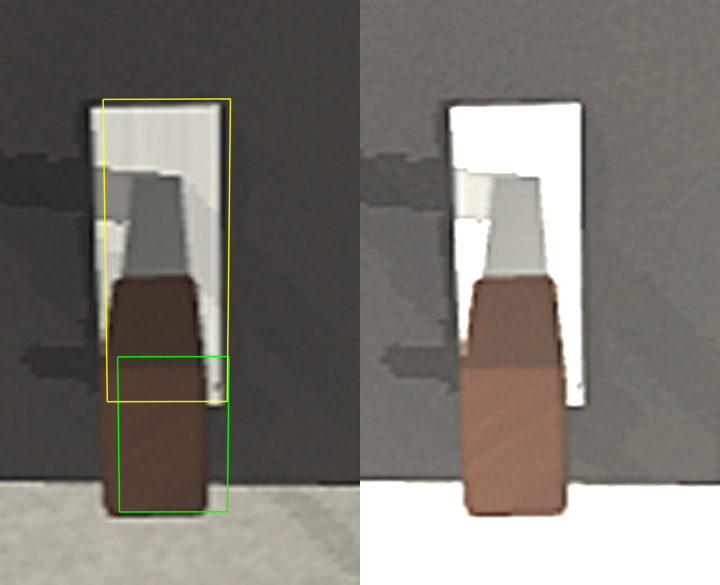

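The wrist camera sees the handle top at (286,238), about 2.5 mm further to -y than the top-camera estimate. I'll use (579.8, -211) and descend.

drive_tool:
  targets:
    - [1,[-0.2,0.15,3],0]
    - [1,[-0.2,0.15,6],0]
    - [1,[-0.2,0.15,8.5],0]
    - [1,[-0.2,0.15,9.5],0]
    - [1,[-0.2,0.15,9.5],0]

```text
time_s: 2.7
tool_pos: [580.4, -204.5, 194.0]
tool_rot: [0.044, 0.999, 0.0, -0.001]
wrist_force: [0.1, 0.0, -0.2]
grip_width: 88.2
```

```bash
python3 go.py 579.8 -211 194 85
```

```text
t 2.7 pos [ 580.4 -204.5  194. ] yyaw 84.93 tilt [-1.4e-03  6.0e-04 -1.0e+00] shift cm [ 0.   -0.66 -0.  ] turn -0.0013 F [ 0.14  0.05 -0.2 ] T [ 0.02 -0.08  0.03] w 88.2 q [-0.38  0.21  1.81  0.    1.13 -1.86]
```

drive_tool:
  targets:
    - [1,[0,-0.65,0],0]
    - [1,[0,-0.65,0],0]

```text
time_s: 2.95
tool_pos: [581.0, -212.2, 196.2]
tool_rot: [0.045, 0.999, -0.001, 0.001]
wrist_force: [-0.2, 0.4, 0.9]
grip_width: 88.0
```

```bash
python3 go.py 579.8 -211 194 85; python3 go.py 579.8 -211 194 85;  python3 - <<'E'
from rig import cams
from h import *
c=cams.read_camera("wrist"); np.savez("pics/w2.npz",**c)
cv2.imwrite("pics/w2.png",c["img"])
E
```

```text
t 2.95 pos [ 581.  -212.2  196.2] yyaw 84.88 tilt [ 0.0023 -0.0012 -1.    ] shift cm [0.13 0.11 0.22] turn -0.002 F [-0.17  0.44  0.93] T [ 0.   -0.01 -0.06] w 88.0 q [-0.39  0.21  1.8  -0.    1.13 -1.87]
t 2.95 pos [ 581.  -212.2  196.2] yyaw 84.88 tilt [ 0.0023 -0.0012 -1.    ] shift cm [0.13 0.11 0.22] turn -0.002 F [-0.17  0.44  0.93] T [ 0.   -0.01 -0.06] w 88.0 q [-0.39  0.21  1.8  -0.    1.13 -1.87]
```

View pics/w2.png

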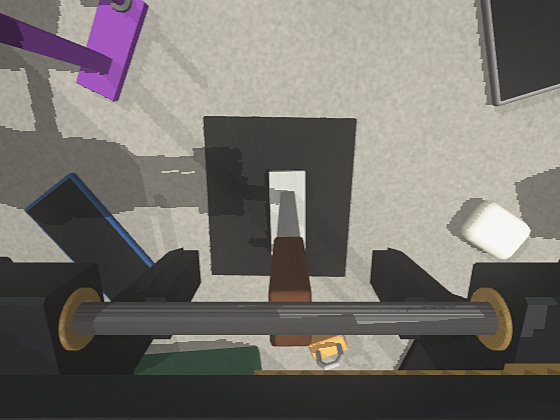

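The handle is between the open jaws (≈(291,300)) and nearly centred. Closing.

drive_tool:
  targets:
    - [1,[0.1,0.1,0.1],0]
    - [-1,[0.1,0.1,0.1],0]
    - [-1,[0.1,0.1,0.1],0]
    - [-1,[0.1,0.1,0.1],0]
    - [-1,[0.1,0.1,0.1],0]

```text
time_s: 3.62
tool_pos: [579.4, -210.2, 193.6]
tool_rot: [0.044, 0.999, -0.0, -0.0]
wrist_force: [-0.6, 0.2, -0.0]
grip_width: 50.4
```

drive_tool:
  targets:
    - [-1,[0,0,0],0]
    - [-1,[0,0,0],0]
    - [-1,[0,0,0],0]

```text
time_s: 4.0
tool_pos: [579.4, -210.3, 193.6]
tool_rot: [0.044, 0.999, -0.0, 0.0]
wrist_force: [0.3, -0.4, 0.4]
grip_width: 20.6
```

```bash
python3 go.py 579.8 -211 250 85
```

```text
t 4.0 pos [ 579.4 -210.3  193.6] yyaw 84.91 tilt [-0. -0. -1.] shift cm [-0.05 -0.07 -5.64] turn -0.0015 F [ 0.34 -0.41  0.43] T [-0.01  0.04  0.02] w 20.6 q [-0.39  0.21  1.81 -0.    1.13 -1.87]
```

drive_tool:
  targets:
    - [-1,[0,0,0],0]
    - [-1,[0,0,0],0]
    - [-1,[0,0,0],0]
    - [-1,[0,0,-0.5],0]
    - [-1,[0,0,-2],0]

```text
time_s: 4.62
tool_pos: [577.9, -209.7, 212.2]
tool_rot: [0.044, 0.999, 0.001, -0.002]
wrist_force: [0.3, 0.2, -3.9]
grip_width: 15.8
```

drive_tool:
  targets:
    - [-1,[0,0,-2],0]
    - [-1,[0,0,-4],0]
    - [-1,[0,0,-4],0]

```text
time_s: 5.0
tool_pos: [581.2, -211.0, 257.5]
tool_rot: [0.044, 0.999, -0.001, 0.003]
wrist_force: [0.8, -0.3, -3.2]
grip_width: 15.8
```

```bash
python3 go.py 579.8 -211 250 85
python3 - <<'E'
from rig import cams
from h import *
for n in ("scene","top"):
    c=cams.read_camera(n); np.savez(f"pics/{n}1.npz",**c)
    if n=="scene": cv2.imwrite("pics/s1.png",crop(c,120,70,270,240,3.5,[]))
E
```

```text
t 5.0 pos [ 581.2 -211.   257.5] yyaw 84.91 tilt [ 0.0061 -0.0025 -1.    ] shift cm [ 0.14 -0.01  0.75] turn -0.0015 F [ 0.75 -0.32 -3.22] T [ 0.03  0.08 -0.03] w 15.8 q [-0.39  0.16  1.74  0.    1.23 -1.87]
```

View pics/s1.png

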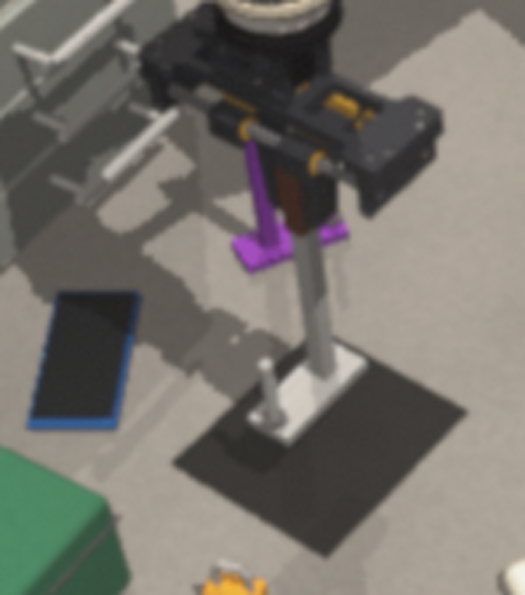

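The tool is lifted (weight ≈3.5 N, width 15.8 mm) and hangs upright; rod at crop (268,390). I'll move to a staging pose in front of the nest.

```bash
python3 go.py 489.5 146.9 255 107.1
```

```text
t 5.1 pos [ 579.5 -210.3  254.3] yyaw 84.91 tilt [ 1.1e-03 -4.0e-04 -1.0e+00] shift cm [12.14 34.78 -0.09] turn -0.3873 F [-0.37  0.07 -4.37] T [-0.02  0.11 -0.03] w 15.8 q [-0.39  0.16  1.75  0.    1.23 -1.87]
```

drive_tool:
  targets:
    - [-1,[0.7,2,0],-0.02]
    - [-1,[2,6,0],-0.07]
    - [-1,[3.8,11,0],-0.12]
    - [-1,[5.6,16,0],-0.18]
    - [-1,[7.3,21,0],-0.23]

```text
time_s: 5.72
tool_pos: [523.2, 7.9, 252.5]
tool_rot: [-0.072, 0.997, 0.001, -0.001]
wrist_force: [0.5, 1.5, -3.9]
grip_width: 15.7
```

```bash
python3 go.py 489.5 146.9 255 107.1
```

```text
t 5.72 pos [523.2   7.9 252.5] yyaw 98.22 tilt [-2.1e-03  9.0e-04 -1.0e+00] shift cm [ 1.35 14.24 -0.23] turn -0.1549 F [ 0.54  1.52 -3.88] T [ 0.01  0.01 -0.  ] w 15.7 q [-0.03 -0.02  1.94  0.    1.22 -1.75]
```

drive_tool:
  targets:
    - [-1,[0.5,5,0],-0.06]
    - [-1,[1.0,9.5,0],-0.11]
    - [-1,[1.3,13,-0.1],-0.15]
    - [-1,[1.3,14,-0.1],-0.155]
    - [-1,[1.3,14,-0.1],-0.155]

```text
time_s: 6.35
tool_pos: [491.7, 142.8, 254.0]
tool_rot: [-0.149, 0.989, -0.0, -0.001]
wrist_force: [-0.6, -0.3, -3.5]
grip_width: 15.8
```

```bash
python3 go.py 489.5 146.9 255 107.1
python3 - <<'E'
from rig import cams
from h import *
for n in ("scene","top","wrist"):
    c=cams.read_camera(n); np.savez(f"pics/{n}2.npz",**c)
    cv2.imwrite(f"pics/{n}2.png",c["img"] if n=="wrist" else (crop(c,250,130,420,300,3.5,[]) if n=="scene" else crop(c,150,150,310,290,4,[])))
E
python3 go.py 489.5 146.9 255 107.1
```

```text
t 6.35 pos [491.7 142.8 254. ] yyaw 107.08 tilt [-1.2e-03 -6.0e-04 -1.0e+00] shift cm [ 0.09  0.46 -0.1 ] turn -0.0003 F [-0.58 -0.28 -3.49] T [ 0.07  0.04 -0.06] w 15.8 q [ 0.23 -0.04  1.96 -0.    1.22 -1.63]
t 6.5 pos [492.6 141.3 254.3] yyaw 106.92 tilt [-6.e-04 -6.e-04 -1.e+00] shift cm [ 0.13  0.62 -0.07] turn -0.0032 F [-0.28 -0.59 -3.1 ] T [ 0.04  0.08 -0.01] w 16.1 q [ 0.23 -0.04  1.96 -0.    1.22 -1.63]
```

View pics/scene2.png

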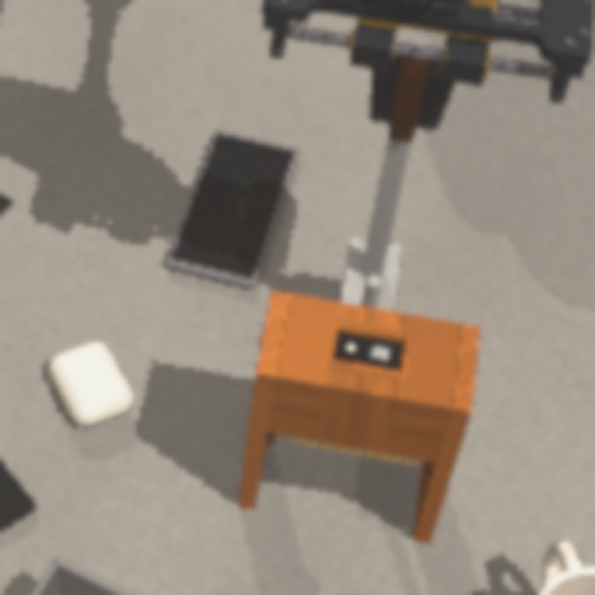

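View pics/wrist2.png

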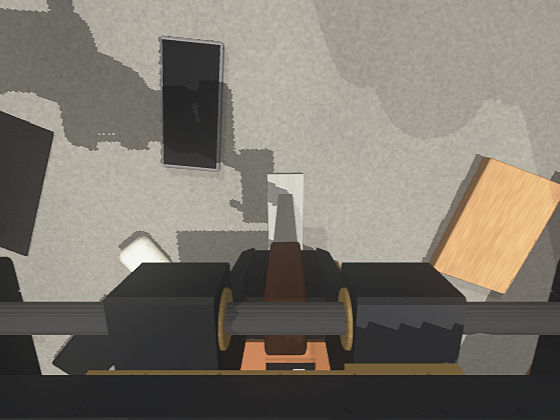

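View pics/top2.png

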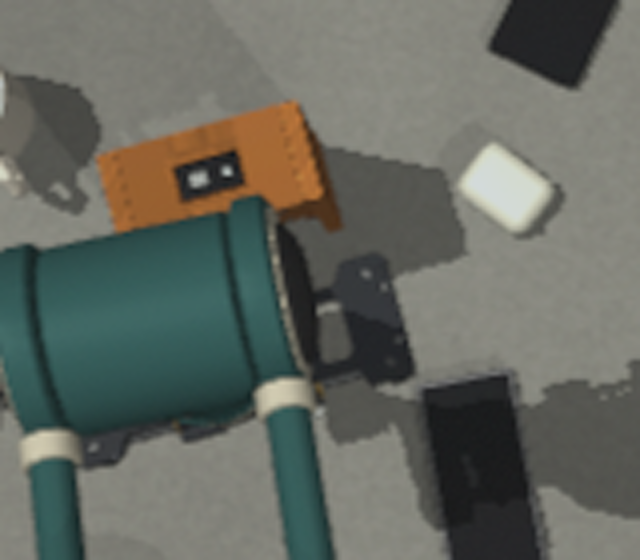

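The scene picture shows the rod tip in front of the nest at crop (373,281) and the rim corners at (271,292), (479,326), (472,412) and (259,378). I'll zoom in to take both from this one camera.

Run:
```python
from h import *
c=dict(np.load("pics/scene2.npz"))
cv2.imwrite("pics/s2a.png",crop(c,345,195,368,218,24,[]))
cv2.imwrite("pics/s2b.png",crop(c,320,208,392,254,11,[]))
```

```text
(no output)
```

View pics/s2a.png

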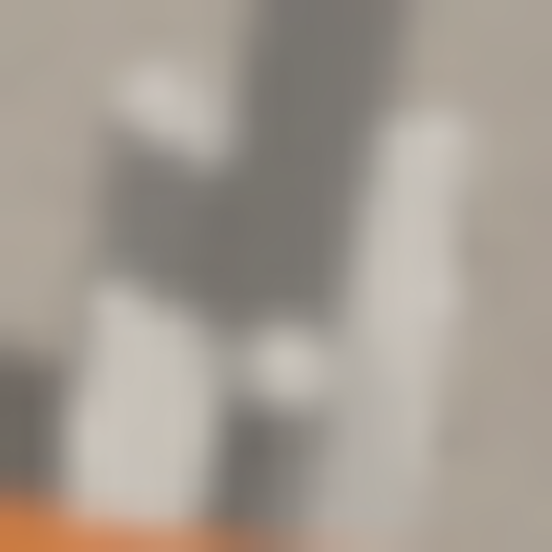

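View pics/s2b.png

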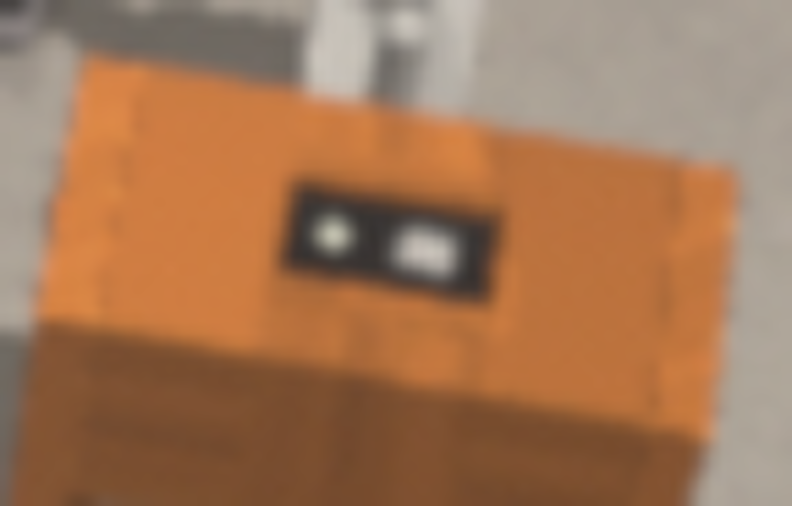

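Run:
```python
from h import *
from scipy.optimize import least_squares
c=dict(np.load("pics/scene2.npz"))
def px(p,u0,v0,f): return (np.asarray(p,float)+.5)/f-.5+[u0,v0]
rim=px([(82,55),(737,170),(710,438),(38,320)],320,208,11)
pk=px([(297,183),(498,212),(487,302),(283,268)],320,208,11)
R=rayz(c,rim,160);P=rayz(c,pk,158)
print(R.round(1),R.mean(0).round(1));print(P.round(1),P.mean(0).round(1))
# order: model corners: front(-x) at image top? fit pose
def res(p):
    B=np.array(box(p[0],p[1],p[2],-32,32,-65,65)) # (-,-),(+,-),(+,+),(-,+)
    # image: top-left,top-right,bottom-right,bottom-left
    B=B[[0,3,2,1]]
    return np.concatenate([proj(c,(*b,160))-r for b,r in zip(B,rim)])
s=least_squares(res,[615,185,.3]); print(s.x[:2].round(1),np.degrees(s.x[2]).round(2),s.fun.round(1))
t=px((285,364),345,195,24)
for zz in (130,133.7,137): print(zz,rayz(c,t,zz).round(1))
```

```text
[[608.6 112.2 160. ]
 [570.8 235.8 160. ]
 [631.8 254.7 160. ]
 [670.1 132.7 160. ]] [620.3 183.9 160. ]
[[614.7 161.9 158. ]
 [601.7 198.8 158. ]
 [622.4 205.4 158. ]
 [634.5 168.  158. ]] [618.3 183.5 158. ]
[620.3 183.8] 17.4 [-0.1  0.2  0.3 -0.1  0.4  0.  -0.6 -0.2]
130 [[546.6 158.8 130. ]]
133.7 [[549.4 159.5 133.7]]
137 [[552.  160.2 137. ]]
```

Both sources give the tip about 73.5 mm short of the hole line and 2–6 mm to the side. Descending to foot height ≈8 mm, then going forward under the nest.

drive_tool:
  targets:
    - [-1,[0,0.3,1.5],-0.006]
    - [-1,[0,0.3,3.5],-0.006]
    - [-1,[0,0.3,5],-0.006]
    - [-1,[0,0.3,5.6],-0.006]
    - [-1,[0,0.3,5.6],-0.006]

```text
time_s: 7.12
tool_pos: [491.6, 144.8, 198.0]
tool_rot: [-0.15, 0.989, -0.0, -0.001]
wrist_force: [0.4, -0.2, -4.2]
grip_width: 16.0
```

```bash
python3 go.py 492 144 198.6 107.4
python3 - <<'E'
from rig import cams,env
from h import *
for n in ("scene",):
    c=cams.read_camera(n); np.savez(f"pics/{n}3.npz",**c)
    cv2.imwrite(f"pics/{n}3.png",crop(c,290,120,410,240,5,[]))
for i in range(3):
    cams.read_camera("wrist"); print(env.observe()["tool_pos"].round(1))
E
```

```text
t 7.12 pos [491.6 144.8 198. ] yyaw 107.3 tilt [-1.1e-03 -3.0e-04 -1.0e+00] shift cm [-0.02 -0.09 -0.06] turn -0.0018 F [ 0.4  -0.18 -4.25] T [ 0.06 -0.03 -0.07] w 16.0 q [ 0.24  0.01  2.02 -0.    1.12 -1.63]
[492.3 145.1 199.2]
[492.4 145.2 199.4]
[492.5 145.2 199.5]
```

View pics/scene3.png

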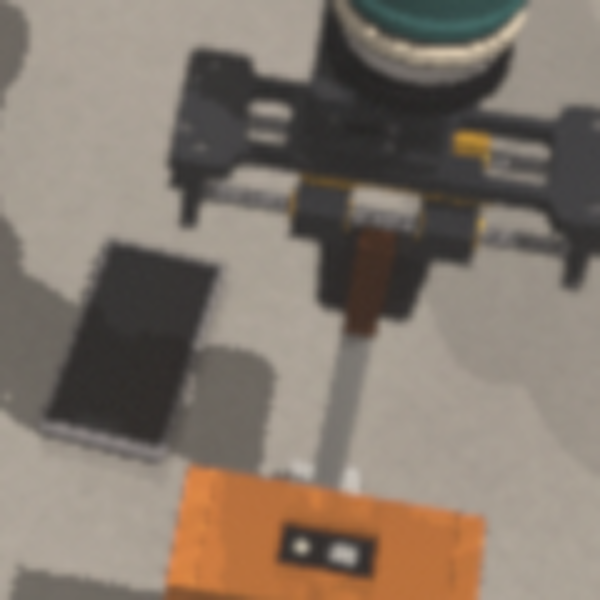

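drive_tool:
  targets:
    - [-1,[-1,0,0],0]
    - [-1,[-3,0,0],0]
    - [-1,[-5,0,0],0]
    - [-1,[-6.7,0,0],0]
    - [-1,[-7.3,0,0],0]

```text
time_s: 7.95
tool_pos: [562.8, 167.2, 198.8]
tool_rot: [-0.151, 0.989, 0.0, 0.0]
wrist_force: [-0.4, -0.4, -3.6]
grip_width: 15.8
```

```bash
python3 - <<'E'
from rig import cams,env
from h import *
for n in ("scene","top","wrist"):
    c=cams.read_camera(n); np.savez(f"pics/{n}4.npz",**c)
    cv2.imwrite(f"pics/{n}4.png",c["img"] if n!="scene" else crop(c,290,140,410,260,5,[]))
    print(env.observe()["tool_pos"].round(1),env.observe()["wrist_force"].round(1))
E
python3 go.py 562.2 167 199.4 107.4
```

```text
[562.9 167.2 198.6] [ 0.5 -0.  -4.4]
[562.  166.9 198.5] [ 0.3 -0.6 -2.5]
[561.3 166.7 198.4] [-0.7 -0.8 -3.8]
t 8.1 pos [561.3 166.7 198.4] yyaw 107.32 tilt [-9.e-04 -2.e-04 -1.e+00] shift cm [-0.09  0.   -0.1 ] turn -0.0014 F [-0.69 -0.77 -3.82] T [0.03 0.06 0.02] w 15.8 q [ 0.25  0.15  1.87 -0.    1.13 -1.63]
```

View pics/scene4.png

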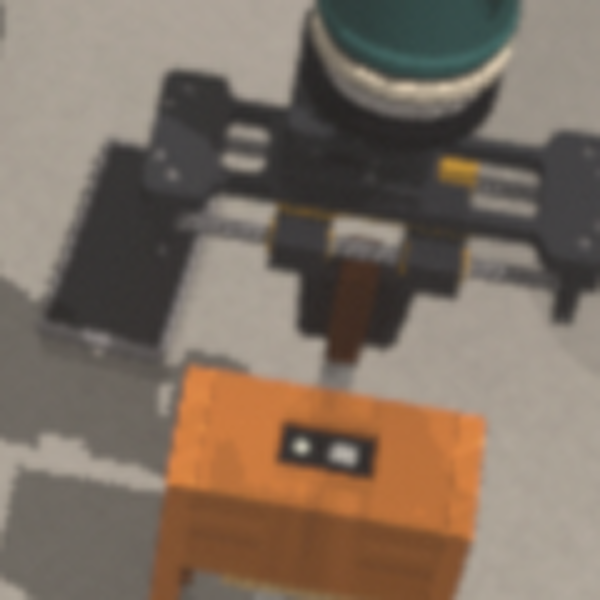

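View pics/wrist4.png

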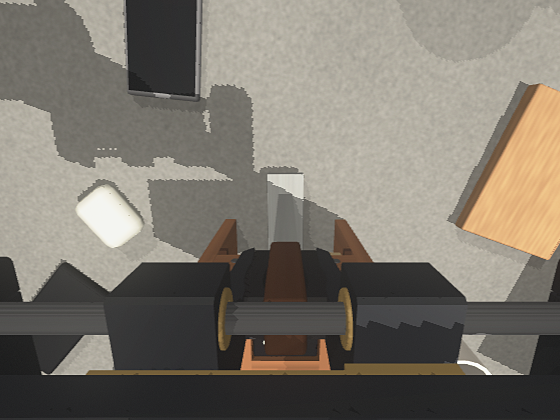

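The foot is under the nest and the post is midway between the legs (wrist image: legs at columns ≈235 and 340, post ≈286). Now feeling upwards.

drive_tool:
  targets:
    - [-1,[0,0,-0.5],0]
    - [-1,[0,0,-1.0],0]
    - [-1,[0,0,-1.2],0]
    - [-1,[0,0,-1.3],0]

```text
time_s: 8.6
tool_pos: [561.5, 166.8, 211.8]
tool_rot: [-0.151, 0.989, 0.0, 0.0]
wrist_force: [1.5, 1.3, -5.6]
grip_width: 16.0
```

drive_tool:
  targets:
    - [-1,[0,0,-0.1],0]
    - [-1,[0,0,-0.1],0]

```text
time_s: 8.85
tool_pos: [561.4, 166.8, 212.3]
tool_rot: [-0.151, 0.989, 0.0, -0.0]
wrist_force: [1.5, 0.7, -6.7]
grip_width: 15.4
```

Contact with the board (≈3 N). Sliding gently sideways in small steps, starting toward +y.

drive_tool:
  targets:
    - [-1,[0,0.25,0],0]
    - [-1,[0,0.25,0],0]

```text
time_s: 9.1
tool_pos: [560.8, 169.3, 212.8]
tool_rot: [-0.151, 0.989, 0.0, 0.0]
wrist_force: [0.8, 0.2, -3.2]
grip_width: 15.8
```

drive_tool:
  targets:
    - [-1,[0,0.25,0],0]
    - [-1,[0,0.25,0],0]

```text
time_s: 9.35
tool_pos: [560.0, 171.7, 212.8]
tool_rot: [-0.151, 0.989, 0.0, 0.0]
wrist_force: [0.6, -0.1, -4.0]
grip_width: 15.7
```

drive_tool:
  targets:
    - [-1,[0,0.25,0],0]
    - [-1,[0,0.25,0],0]

```text
time_s: 9.6
tool_pos: [559.5, 173.6, 212.7]
tool_rot: [-0.151, 0.989, -0.0, 0.0]
wrist_force: [0.0, -2.0, -3.8]
grip_width: 15.6
```

The vertical force fell away at the first step, and a side force of -2 N at the third shows the far wall: the rod is in the hole. I'll step back towards the middle and raise a little to confirm.

drive_tool:
  targets:
    - [-1,[0,-0.35,0],0]
    - [-1,[0,-0.35,0],0]
    - [-1,[0,-0.35,-0.3],0]
    - [-1,[0,-0.35,-0.3],0]

```text
time_s: 10.1
tool_pos: [560.6, 170.7, 216.1]
tool_rot: [-0.151, 0.989, 0.0, 0.0]
wrist_force: [-0.5, -0.4, -3.7]
grip_width: 15.6
```

```bash
cat > obs.py <<'E'
from rig import env,cams
import numpy as np,sys
n=int(sys.argv[1]);F=[];P=[];T=[]
for i in range(n):
    cams.read_camera("wrist");o=env.observe();F.append(o["wrist_force"]);P.append(o["tool_pos"]);T.append(o["torque"])
Rn=lambda a:a.round(2)
U=np.array([[.954,.299,0],[-.299,.954,0],[0,0,1]])
print("t",o["time_s"],"P",Rn(np.mean(P,0)),"F nest axes",Rn(U@np.mean(F,0)),"T",Rn(U@np.mean(T,0)),"w",o["grip_width"])
E
python3 obs.py 4
```

```text
t 10.3 P [560.36 170.65 215.76] F nest axes [-0.09 -0.36 -3.98] T [0.06 0.07 0.  ] w 15.801123191628433
```

drive_tool:
  targets:
    - [-1,[-0.2,0,0],0]
    - [-1,[-0.2,0,0],0]
    - [-1,[-0.2,0,0],0]

```text
time_s: 10.68
tool_pos: [562.2, 171.2, 215.6]
tool_rot: [-0.151, 0.989, -0.0, -0.0]
wrist_force: [0.2, -0.1, -4.2]
grip_width: 15.8
```

```bash
python3 obs.py 3
```

```text
t 10.825 P [562.2  171.15 215.58] F nest axes [ 0.04  0.25 -3.89] T [0.04 0.03 0.01] w 16.16458740112245
```

drive_tool:
  targets:
    - [-1,[0.2,0,0],0]
    - [-1,[0.4,0,0],0]
    - [-1,[0.4,0,0],0]

```text
time_s: 11.2
tool_pos: [558.8, 170.1, 215.9]
tool_rot: [-0.151, 0.989, 0.0, 0.001]
wrist_force: [1.2, 2.1, -5.4]
grip_width: 15.7
```

```bash
python3 obs.py 3
```

```text
t 11.35 P [558.83 170.1  215.86] F nest axes [ 2.57 -0.29 -4.87] T [ 0.06 -0.47 -0.02] w 15.6658935251903
```

Free forward, with the back wall felt at -2 mm. I'll centre at about +1.3 mm, then start pushing.

drive_tool:
  targets:
    - [-1,[-0.33,0,0],0]
    - [-1,[-0.33,0,-0.2],0]
    - [-1,[-0.33,0,-0.4],0]
    - [-1,[-0.33,0,-0.6],0]
    - [-1,[-0.33,0,-0.6],0]

```text
time_s: 11.98
tool_pos: [560.9, 170.8, 220.8]
tool_rot: [-0.151, 0.989, -0.0, -0.001]
wrist_force: [1.3, -0.0, -8.1]
grip_width: 15.6
```

```bash
python3 obs.py 3
```

```text
t 12.125 P [561.04 170.82 220.88] F nest axes [ 0.37 -0.03 -8.26] T [0.06 0.2  0.  ] w 15.939654209246163
```

drive_tool:
  targets:
    - [-1,[0,0,-0.2],0]
    - [-1,[0,0,-0.4],0]
    - [-1,[0,0,-0.6],0]
    - [-1,[0,0,-0.8],0]
    - [-1,[0,0,-0.8],0]

```text
time_s: 12.75
tool_pos: [561.5, 170.9, 229.8]
tool_rot: [-0.151, 0.989, 0.0, -0.0]
wrist_force: [-0.5, 1.1, -10.0]
grip_width: 15.8
```

```bash
python3 obs.py 3
python3 - <<'E'
from rig import cams
from h import *
c=cams.read_camera("scene"); np.savez("pics/scene5.npz",**c)
cv2.imwrite("pics/scene5.png",crop(c,290,120,410,260,4,[]))
E
```

```text
t 12.9 P [561.46 170.96 229.67] F nest axes [ 0.28  0.49 -9.65] T [0.22 0.42 0.05] w 15.743826166458089
```

View pics/scene5.png

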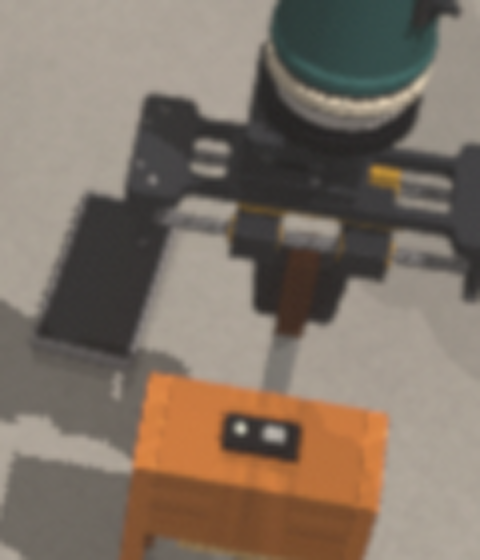

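The pack is rising (≈6 N, about 8 mm up). Continuing.

drive_tool:
  targets:
    - [-1,[0,0,-0.35],0]
    - [-1,[0,0,-0.7],0]
    - [-1,[0,0,-1.05],0]
    - [-1,[0,0,-1.4],0]
    - [-1,[0,0,-1.6],0]

```text
time_s: 13.58
tool_pos: [561.6, 171.0, 245.9]
tool_rot: [-0.151, 0.989, 0.0, 0.0]
wrist_force: [-0.3, 0.6, -9.7]
grip_width: 15.8
```

```bash
python3 obs.py 4
python3 - <<'E'
from rig import cams
from h import *
c=cams.read_camera("scene"); np.savez("pics/scene6.npz",**c)
cv2.imwrite("pics/scene6.png",crop(c,290,120,410,260,4,[]))
E
```

```text
t 13.775 P [561.59 171.01 245.91] F nest axes [-0.34  0.77 -9.44] T [0.27 0.48 0.06] w 16.08651760724389
```

View pics/scene6.png

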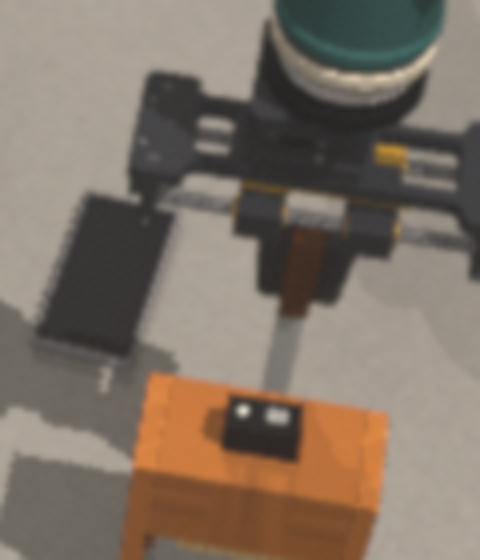

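drive_tool:
  targets:
    - [-1,[0,0,-0.3],0]
    - [-1,[0,0,-0.6],0]
    - [-1,[0,0,-0.72],0]
    - [-1,[0,0,-0.72],0]

```text
time_s: 14.32
tool_pos: [561.5, 171.0, 252.9]
tool_rot: [-0.151, 0.989, 0.0, 0.0]
wrist_force: [-0.5, 1.0, -10.0]
grip_width: 16.0
```

```bash
python3 obs.py 4
python3 - <<'E'
from rig import cams
from h import *
c=cams.read_camera("scene"); np.savez("pics/scene7.npz",**c)
cv2.imwrite("pics/scene7.png",crop(c,325,195,385,245,11,[]))
W=pts(c)
np.set_printoptions(linewidth=200)
print(W[214:240:2,342:368:2,2].round(0))
E
```

```text
t 14.525 P [561.55 171.   252.87] F nest axes [-0.57  1.19 -9.13] T [0.36 0.45 0.08] w 15.812193781794052
[[ -3.   1.  -0.  -3.   2.  -0.  -0. 150. 151. 148. 150.  -3.  -2.]
 [159. 160. 159.  -2.  -5.  -4.   2. 144. 147. 148. 146.  -0.  -2.]
 [159. 156. 161. 188. 186. 186. 186. 188. 188. 187.   0.  -1.  -5.]
 [161. 160. 159. 188. 189. 187. 189. 188. 189. 190. 191. 190. 161.]
 [159. 157. 186. 189. 186. 184. 187. 188. 189. 188. 190. 188. 159.]
 [158. 160. 186. 187. 187. 188. 187. 188. 186. 189. 187. 189. 156.]
 [157. 155. 179. 181. 183. 186. 184. 188. 186. 188. 189. 187. 160.]
 [158. 164. 173. 170. 175. 178. 178. 179. 181. 182. 183. 188. 155.]
 [158. 158. 166. 167. 171. 169. 175. 174. 171. 177. 177. 178. 157.]
 [159. 160. 163. 163. 158. 164. 164. 164. 168. 170. 168. 171. 161.]
 [158. 158. 161. 158. 160. 160. 160. 160. 158. 161. 161. 137. 158.]
 [160. 156. 159. 160. 162. 158. 162. 157. 157. 160. 164. 161. 157.]
 [156. 157. 157. 161. 157. 159. 157. 158. 158. 161. 161. 158. 161.]]
```

View pics/scene7.png

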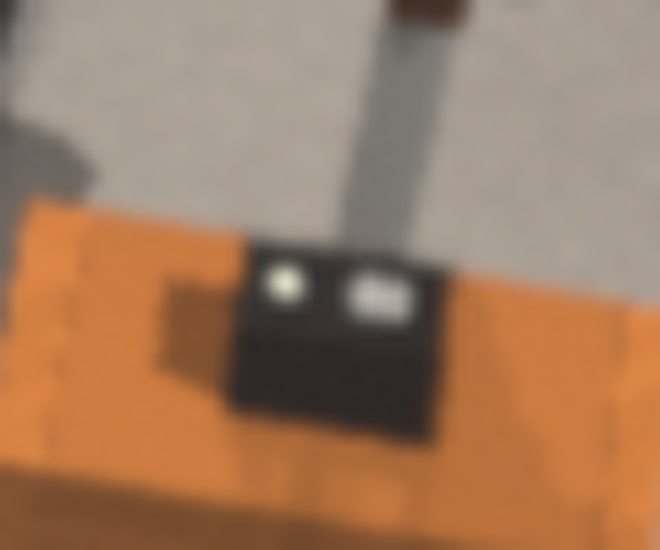

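Depth shows the pack top at ≈188.3 against a rim at ≈159, so about 29–29.5 mm proud and upright, in agreement with the rod travel. Drawing the rod straight down.

drive_tool:
  targets:
    - [-1,[0,0,0.5],0]
    - [-1,[0,0,1.3],0]
    - [-1,[0,0,2.1],0]
    - [-1,[0,0,2.9],0]
    - [-1,[0,0,3.5],0]

```text
time_s: 15.2
tool_pos: [561.5, 170.9, 217.1]
tool_rot: [-0.151, 0.989, -0.0, -0.0]
wrist_force: [0.3, -0.2, -4.1]
grip_width: 15.5
```

```bash
python3 obs.py 2
```

```text
t 15.3 P [561.   170.77 216.45] F nest axes [-1.    0.26 -4.22] T [ 0.02  0.16 -0.01] w 15.99155763287112
```

drive_tool:
  targets:
    - [-1,[0,0,0.6],0]
    - [-1,[0,0,1.2],0]
    - [-1,[0,0,1.7],0]
    - [-1,[0,0,1.85],0]
    - [-1,[0,0,1.85],0]

```text
time_s: 15.92
tool_pos: [561.5, 170.9, 199.1]
tool_rot: [-0.151, 0.989, -0.0, -0.0]
wrist_force: [0.1, -0.5, -3.4]
grip_width: 16.0
```

```bash
python3 obs.py 2;  python3 - <<'E'
from rig import cams
from h import *
c=cams.read_camera("scene")
cv2.imwrite("pics/scene8.png",crop(c,290,120,410,260,4,[]))
W=pts(c); print(np.nanmedian(W[222:226,350:362,2]),np.nanmedian(W[234:238,345:360,2]))
E
```

```text
t 16.025 P [561.69 170.98 199.47] F nest axes [ 0.11  0.35 -3.74] T [0.05 0.04 0.02] w 15.819596492111142
187.93724485330858 158.69283532141435
```

View pics/scene8.png

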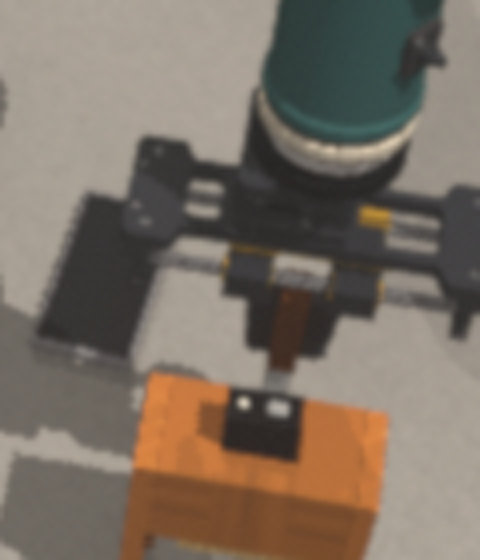

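The pack stays (29.2 mm proud). Backing out.

drive_tool:
  targets:
    - [-1,[1.2,0,0],0]
    - [-1,[3.2,0,0],0]
    - [-1,[5.2,0,0],0]
    - [-1,[7.2,0,0],0]
    - [-1,[8.5,0,0],0]

```text
time_s: 16.7
tool_pos: [478.9, 145.2, 199.3]
tool_rot: [-0.151, 0.989, -0.0, -0.0]
wrist_force: [0.2, 1.0, -3.2]
grip_width: 15.9
```

drive_tool:
  targets:
    - [-1,[0.3,0,-0.8],0]
    - [-1,[0.3,0,-2.5],0]
    - [-1,[0.3,0,-4.5],0]
    - [-1,[0.3,0,-5.5],0]
    - [-1,[0.3,0,-5.5],0]

```text
time_s: 17.32
tool_pos: [478.8, 145.1, 256.0]
tool_rot: [-0.151, 0.989, 0.0, 0.002]
wrist_force: [0.0, -0.2, -3.8]
grip_width: 15.9
```

```bash
python3 obs.py 2; python3 go.py 579.5 -210.3 255 84.9
```

```text
t 17.425 P [477.79 144.84 254.47] F nest axes [-0.36  0.28 -4.22] T [0.07 0.12 0.02] w 15.438475767262709
t 17.43 pos [477.5 144.8 254.1] yyaw 107.32 tilt [-4.e-04 -1.e-04 -1.e+00] shift cm [  0.83 -36.93  -0.09] turn 0.3912 F [-0.56  0.07 -3.73] T [0.05 0.09 0.02] w 15.4 q [ 0.24 -0.07  1.98  0.    1.23 -1.63]
```

drive_tool:
  targets:
    - [-1,[0,-2,0],0.02]
    - [-1,[0.1,-6,0],0.06]
    - [-1,[0.2,-11,0],0.12]
    - [-1,[0.3,-16,0],0.18]
    - [-1,[0.4,-21,0],0.23]

```text
time_s: 18.05
tool_pos: [536.0, -58.3, 253.1]
tool_rot: [-0.035, 0.999, 0.0, -0.001]
wrist_force: [1.1, 0.0, -3.9]
grip_width: 15.5
```

```bash
python3 go.py 579.5 -210.3 255 84.9
```

```text
t 18.05 pos [536.  -58.3 253.1] yyaw 94.05 tilt [-1.7e-03  4.0e-04 -1.0e+00] shift cm [ -3.27 -15.47  -0.2 ] turn 0.1596 F [ 1.11  0.04 -3.9 ] T [ 0.05 -0.   -0.04] w 15.5 q [-0.15  0.01  1.91  0.    1.22 -1.8 ]
```

drive_tool:
  targets:
    - [-1,[-1,-4.5,0],0.06]
    - [-1,[-2,-9.5,0],0.11]
    - [-1,[-2.9,-13.5,-0.1],0.15]
    - [-1,[-3.3,-15.3,-0.1],0.16]
    - [-1,[-3.3,-15.3,-0.1],0.16]

```text
time_s: 18.68
tool_pos: [579.8, -207.6, 254.1]
tool_rot: [0.045, 0.999, 0.001, -0.001]
wrist_force: [0.3, 0.5, -4.5]
grip_width: 15.9
```

```bash
python3 obs.py 4; python3 go.py 579.5 -210.3 195 84.9
python3 - <<'E'
from rig import cams
from h import *
c=cams.read_camera("scene")
cv2.imwrite("pics/scene9.png",crop(c,120,70,270,240,3.5,[]))
c=cams.read_camera("wrist");cv2.imwrite("pics/wrist9.png",c["img"])
E
```

```text
t 18.875 P [ 579.66 -205.91  254.63] F nest axes [-0.1   0.08 -3.91] T [ 0.05  0.06 -0.  ] w 15.790471511847128
t 18.88 pos [ 579.8 -205.6  255. ] yyaw 85.06 tilt [-8.e-04  9.e-04 -1.e+00] shift cm [-0.02 -0.48  6.  ] turn 0.0028 F [-0.81 -0.73 -3.49] T [0.   0.05 0.01] w 15.8 q [-0.38  0.16  1.75  0.    1.24 -1.87]
```

View pics/scene9.png

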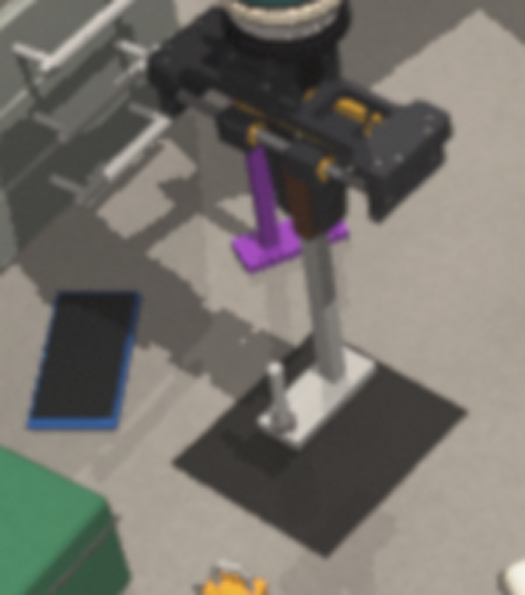

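View pics/wrist9.png

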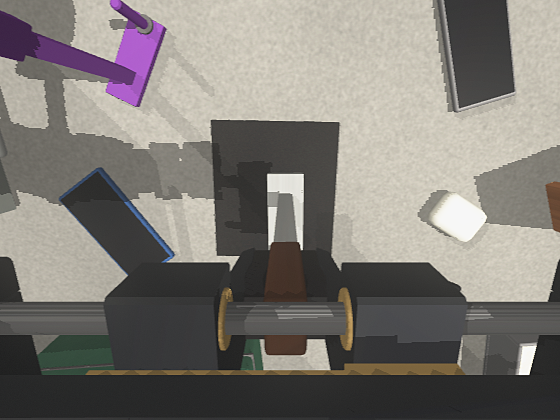

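The tool is over the mat, ≈4.5 mm off in y. I'll correct that and lower.

drive_tool:
  targets:
    - [-1,[0,-0.45,1.5],0]
    - [-1,[0,-0.45,3.2],0]
    - [-1,[0,-0.45,4.8],0]
    - [-1,[0,-0.45,5.6],0]
    - [-1,[0,-0.45,5.6],0]

```text
time_s: 19.6
tool_pos: [579.1, -211.4, 197.8]
tool_rot: [0.044, 0.999, 0.0, -0.001]
wrist_force: [0.7, 0.3, -3.7]
grip_width: 16.0
```

```bash
python3 obs.py 4
```

```text
t 19.8 P [ 580.13 -211.78  199.69] F nest axes [-0.15 -0.17 -3.1 ] T [0.03 0.03 0.01] w 15.580389526221781
```

drive_tool:
  targets:
    - [-1,[0,0.1,0.2],0]
    - [-1,[0,0.1,0.4],0]
    - [-1,[0,0.1,0.5],0]
    - [-1,[0,0.1,0.5],0]

```text
time_s: 20.3
tool_pos: [579.8, -210.6, 194.2]
tool_rot: [0.044, 0.999, 0.0, -0.0]
wrist_force: [-0.1, 0.0, -4.5]
grip_width: 15.7
```

```bash
python3 obs.py 3
```

```text
t 20.45 P [ 579.86 -210.61  194.3 ] F nest axes [ 0.01 -0.2  -3.46] T [0.05 0.07 0.  ] w 15.888247254763575
```

drive_tool:
  targets:
    - [-1,[0,0,0.05],0]
    - [-1,[0,0,0.1],0]
    - [-1,[0,0,0.1],0]

```text
time_s: 20.82
tool_pos: [579.9, -210.7, 193.7]
tool_rot: [0.044, 0.999, -0.0, 0.0]
wrist_force: [-0.7, 0.4, -1.2]
grip_width: 15.6
```

```bash
python3 obs.py 3
```

```text
t 20.975 P [ 579.95 -210.68  193.67] F nest axes [-0.99  0.24 -1.3 ] T [0.12 0.2  0.  ] w 15.818505062129544
```

The foot is touching the mat (most of the weight is off the wrist). Opening.

drive_tool:
  targets:
    - [-1,[0,0,0.05],0]
    - [-0.4,[0,0,0.05],0]
    - [0,[0,0,0.05],0]
    - [0.2,[0,0,0.05],0]
    - [0.2,[0,0,0.05],0]

```text
time_s: 21.6
tool_pos: [579.9, -210.6, 192.8]
tool_rot: [0.044, 0.999, -0.0, 0.0]
wrist_force: [0.6, -0.4, -0.2]
grip_width: 52.5
```

drive_tool:
  targets:
    - [0.2,[0,0,0],0]
    - [0.2,[0,0,-1],0]
    - [0.2,[0,0,-4],0]
    - [0.2,[0,0,-8],0]
    - [0.2,[0,0,-12],0]

```text
time_s: 22.22
tool_pos: [579.8, -210.6, 314.7]
tool_rot: [0.044, 0.999, -0.0, 0.0]
wrist_force: [0.4, -0.7, 1.2]
grip_width: 52.6
```

```bash
python3 obs.py 1; python3 go.py 480 -60 300 84.9
```

```text
t 22.275 P [ 582.25 -211.56  321.85] F nest axes [ 0.96 -1.84  3.53] T [-0.04 -0.04  0.03] w 53.034553373737324
t 22.27 pos [ 582.2 -211.6  321.8] yyaw 84.97 tilt [ 0.0098 -0.004  -0.9999] shift cm [11.54 14.21  2.02] turn 0.0012 F [ 1.47 -1.46  3.53] T [-0.03 -0.05  0.03] w 53.0 q [-0.39  0.12  1.66 -0.    1.34 -1.87]
```

drive_tool:
  targets:
    - [0.2,[3,0,0],0]
    - [0.2,[8,0,0],0]
    - [0.2,[13,0,0],0]
    - [0.2,[15,0,0],0]
    - [0.2,[15,0,0],0]

```text
time_s: 22.9
tool_pos: [429.6, -197.4, 313.6]
tool_rot: [0.044, 0.999, -0.0, 0.001]
wrist_force: [1.4, -0.2, 0.5]
grip_width: 52.5
```

Run:
```python
from rig import cams,env
from h import *
s=cams.read_camera("scene");t=cams.read_camera("top")
cv2.imwrite("pics/sceneF.png",s["img"])
a=crop(s,150,110,270,240,4,[]);b=crop(t,310,165,410,265,5.2,[])
h=min(a.shape[0],b.shape[0]);im=np.hstack([a[:h],b[:h]]);cv2.imwrite("pics/F2.png",cv2.resize(im,None,fx=.75,fy=.75))
cv2.imwrite("pics/topF.png",t["img"])
for c in (s,t):
    W=pts(c)
    m=(abs(W[...,0]-618)<60)&(abs(W[...,1]-185)<60)
    zz=W[...,2][m]; print("pack top",np.median(zz[(zz>183)&(zz<200)]),((zz>183)&(zz<200)).sum(),"rim",np.median(zz[(zz>150)&(zz<168)]))
    m=(abs(W[...,0]-582)<40)&(abs(W[...,1]+209)<40); zz=W[...,2][m]; k=zz[(zz>209)&(zz<230)];print("handle top",np.median(k) if len(k) else None,len(k))
print(env.observe()["time_s"],env.observe()["wrist_force"])
```

```text
pack top 187.2600680892499 183 rim 158.5654561978376
handle top 215.29973426865394 76
pack top 190.13418953382393 153 rim 161.00186329293933
handle top 218.7432986592214 76
23.0 [ 0.71413502 -0.44758105  0.10232197]
```

View pics/sceneF.png

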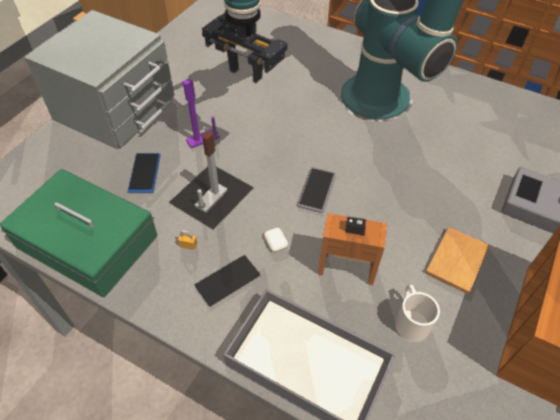

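View pics/F2.png

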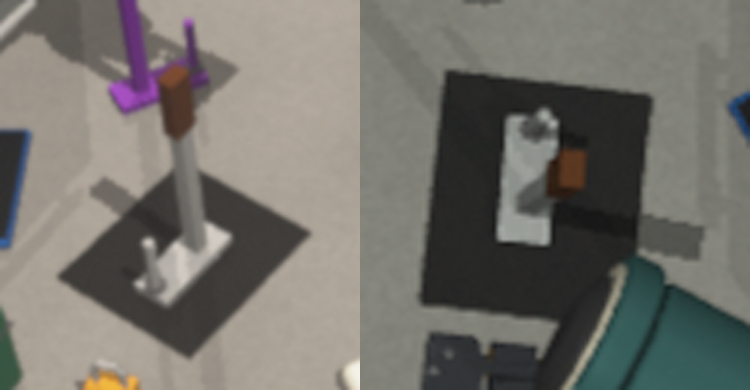

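The tool stands upright on its mat (scene ≈(210,190)), the pack stands about 29 mm proud and upright in the nest (≈(355,225)), the other things are unmoved and the gripper is clear. Handing in.

```bash
python3 -c "
from rig import env
print(env.observe()['qd'].round(3)); print(env.sign_off())"
```

```text
[ 0.007  0.022 -0.012  0.     0.001  0.001]
the job is handed in; nothing more can be done
None
```

The pack now stands about 29 mm proud of the rim, upright in the pocket, and the tool is back standing on its mat. I handed the job in at about 23 s.

- **Feeling for the hole:** I took the steel tool by its brown handle and felt under the board at about 3 N. The hole was about 4 mm to the +y side of where I started. I centred the rod using light wall contacts of 2–3 N, then pushed the pack up at about 6 N. I drew the rod straight down and out before carrying the tool back.
- **Last checks:** Depth from the scene and top cameras puts the pack 28.7 and 29.1 mm above the rim; the rod travel gave 29.5 mm. The handle top reads 215 mm (scene) and 219 mm (top), against 218 mm expected. In the final scene picture I saw nothing else displaced. The gripper was open and clear, and never touched the pack.
- **Disagreement:** the scene and top cameras differed by about 4–6 mm in x. I allowed for this by comparing the tip with the nest in one camera and then by touch.

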